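Zero the bench scale and hold its recessed reset button down

TASK

The bench scale has to be zeroed before packing: turn its tare knob until the pointer stands at the zero mark (the one long, thick line on the dial) and let go of it. Then take the long pin out of the pin stand, reach with it down through the small round hole in the scale's top and press the recessed reset button fully down without forcing it; the program finishes while holding, with the pin upright in the gripper and the button still held down. Leave the short pin in the stand, and leave the weight, the tape roll and the mug where they are.

Things in the scene. Friction and masses are not known exactly. Their poses are not given: they have to be found in the camera images.
- scale: Grey bench scale, fixed, 150 (x) x 265 (y) x 77 mm, turned by up to 0.25 rad. Origin on the table under its middle; z up, -x front (blank display), +y its left. Left half (y 5 to 135 mm): control block, flat top panel 66 mm above the table, with the knob (x +33, y +70) and nearer the front the hole (x -42, y +70). Right half: round steel pan, 132 mm across, 77 mm high.
- tare_knob (a joint): Angle of the tare knob, rad: 0 = pointer at the zero mark, which lies on the scale's +x side of the knob; positive = pointer clockwise of the mark seen from above; stops at +-1.7. It starts 0.5 to 1.3 clockwise, so turn it anticlockwise. It stays where it is left (friction 0.03 N m). Within 0.12 counts as zero.
- knob_grip (a point): On the knob's vertical axis at the height to grip, 93 mm above the table. Black knob: skirt 41 mm across, 8 mm high, on a white dial; above it an upright bar 38 mm long, 12 mm thick, from 75 to 101 mm above the table (grip across the 12 mm). Site x points along the bar to the pointer nose that sticks out of the skirt; a white line marks that half of the bar's top. z up.
- aperture (a point): Centre of the round hole in the scale's top panel, in the plane of the panel (66 mm above the table); 16 mm in diameter, vertical, with a steel collar 25 mm across, 18 mm inside, standing 2 mm above the panel. The reset button lies in the hole, its top 25 mm below this point. Axes as the scale's.
- reset_button (a joint): How far the reset button is pressed down, in m: 0 = up, 0.007 = fully down (hard stop). A spring lifts it: 2 N at the start of the travel, 5.5 N fully down. More than 0.005 counts as held down. The button is grey, 13.6 mm across.
- pin_stand: Wooden pin stand, fixed, 70 (x) x 176 (y) x 90 mm, turned by up to 0.4 rad: foot board, two end cheeks and a top board 56 mm wide, its upper face 90 mm above the table, open at front and back. Two 9.5 mm holes at y +40 and -40 mm hold the two pins, either way round. Origin on the table under its middle, z up.
- long_pin: The long pin, bare metal, 126 mm long, 40 to 85 g, hanging upright by its collar in the stand (its tip 20 mm above the table). Origin at the tip; z up along the pin: shank 7 mm in diameter from 0 to 70 mm, collar 22 mm across from 70 to 74 mm, slim straight round handle 16 mm in diameter from 74 to 126 mm, with dark rings.
- long_pin_tip (a point): The long pin's lower end (same as its origin).
- long_pin_grip (a point): Middle of the long pin's handle, on its axis, 100 mm above the tip; about 120 mm above the table while in the stand.
- short_pin: The short pin, not wanted (too short to reach the button): shank 7 mm in diameter, only 20 mm long, and a mushroom-shaped handle 28 mm across; it hangs in the other hole of the stand, its top 126 mm above the table. Origin at its lower end, 70 mm above the table.
- weight: Bystander: black cast iron knob weight, 52 mm across, 50 mm high, between the scale and the stand. Origin under its middle.
- tape: Bystander: roll of masking tape lying flat, 100 mm across, 25 mm high, left of the stand. Origin under its middle.
- mug: Bystander: striped mug, 86 mm across, 120 mm with its handle, 90 mm high, left of the stand. Origin under its middle.

How it is judged:
By the outcome, as a careful person would: the job done as asked, in the order asked, and still so for the second after the job is handed in, while the arm keeps its last pose, push and grip.
It also fails if it takes over 54 s, if anything falls off the work surface, if the arm or the gripper's body presses on something with over 40 N, if the wrist force passes 120 N, or if a joint passes its speed limit or range.

ROBOT

A 6-joint arm with a two-finger parallel gripper is mounted at the origin on the work surface; the furniture and walls round the work are solid. World frame = base frame: x ahead of the robot, y to its left, z up, the work surface at z = 0. Lengths are in mm, angles in rad, forces in N, time in s.
With the tool pointing down it reaches from about 350 to 775 mm from the base axis. Payload 7.3 kg.
Tool frame: the origin (TCP) lies midway between the tips of the shut fingers; the grasp point (between the pads) lies 19 mm behind it (grasp_offset is the z of the grasp point in the tool frame, in mm); z points along the fingers, y is the direction in which the jaws open and shut (so a half turn about z gives the same grasp; the last joint's range is limited). The gripper opens to 92 mm and grips with 3 to 60 N. Pads are 19 mm wide; open, the fingers measure 130 mm over their backs; the gripper's body (75 mm by 190 mm) begins 47 mm behind the grasp point.
Start: joints at [-1.421, 0.342, 1.524, -0, 1.275, -0.146], TCP at [153.063, -502.212, 226.741] pointing down, gripper open.
Joint ranges: [-2.53, 2.53], [-0.77, 2.02], [0.04, 2.7], [-1, 4.14], [0.28, 2.66], [-3.11, 3.11]. Speed limits (rad/s): [2.57, 2.57, 3.14, 3.14, 3.14, 3.14].

INTERFACE

Orientations are given as [roll, pitch, yaw] about the fixed x, y, z axes, in that order (R = Rz(yaw) Ry(pitch) Rx(roll)).
In Python, from plant import get_obs, capture, camera_model, close_job, boxes_of, regions_of, place_of, grasp_offset gives the robot as it stands. The module is installed in compiled form; this text tells all that it offers.
- The arm moves only by the tool send_rows, never from a script. Its argument "targets" is a list that holds one entry, the list of rows, each a list of 7 numbers: the turn, a rotation vector about the tool's x, y, z in degrees, then the shift along the tool's x, y, z in mm, then the closure, from -1 (fully open) to 1 (shut). A call has 1 to 5 rows; each row is the pose to reach, as a shift and turn from the pose commanded when the call began, along the tool's axes at that moment; what a row does not reach only later rows make up. A row lasts 1/12 s, in which the tool goes at most 41.7 mm and 7.16 degrees, less where a joint would pass 70% of its speed; a pose out of reach is approached as far as the arm can. A call with a gripper value outside its range is refused whole. The fingers move at their own pace and stop on an object; the grip force is fixed at half the most. Time passes only in rows, so rows that repeat a pose let the fingers close. It gives the time, the measured TCP pose, the force and the opening at its end, in the units of the state.
- get_obs(): the state, without advancing time (a new reading comes with each control period).
- capture(name): name is "side" or "top"; returns the picture (384x512x3 uint8, red, green, blue); there is no depth.
- camera_model(name): a dict with "K" (3x3 intrinsics, pixels), "world_to_cam" (4x4, takes a point from world to camera coordinates). Camera axes: x right, y up, looking along -z (the intrinsics and any distortion apply to the point x, -y, -z); pixel columns grow to the right and rows downward; lengths in mm; the calibration is good to about 2 mm. A picture is of the moment at which its call begins. camera_model takes no time and is no camera call.
- close_job(): hands the job in, once; it reports no verdict.
Trained networks look in the newest picture that a camera, given by its name, has taken for a name from the list of things; names that differ only in an ending like _2 or _b are one class to them, and where a whole thing is asked for, a point or a joint stands for the part that bears it (a point fixed in the world has none). Each returns a list of dicts, best first, with "conf" (0 to 1); they miss things now and then, are a little off and sometimes report something else, mostly with a low value. They report only what shows in the picture. A call takes as long as a camera call.
- boxes_of(label, camera): "location" ([row, column] in pixels, amid what is visible of it).
- regions_of(label, camera): "region" (384x512 bool, what is visible of it) and "location" ([row, column] in pixels, amid what is visible of it).
- place_of(label, camera): "location" ([row, column] in pixels: a listed point, or the origin of a listed thing).
The state is a dict: "time": time; "joint_positions": joint angles; "dq": joint speeds; "tau": joint torques, N m; "tool_pos": TCP position; "tcp_rot": TCP orientation; "contact_force": force on the tool from outside, world axes, zero at the start; "moment": the same for the moment, N m; "grip_width": finger opening in mm.
Only numpy, scipy, OpenCV 4.12 (cv2) and the standard library are available. Lean on these libraries where they do the work, as an engineer would, in place of code of your own. Each camera call takes 0.05 s, during which the arm holds its last target.

## Working session

There is one attempt and no reset: what is moved stays moved. The work goes in short steps, Python scripts to look and compute and a tool call to move; the robot and the scene stay as the last step left them, time stands still between calls to the robot, and variables do not carry over. Pictures are saved under pics/ and viewed, and the job is handed in when it is done.

Besides the shell and the picture viewer there is one more tool, called as a command line: name --argument value ..., lists and objects as JSON in quotes. send_rows: Moves the arm, as the interface text tells. Its arguments: {"type":"object","properties":{"targets":{"type":"array","items":{"type":"array","items":{"type":"array","items":{"type":"number"}}}}},"required":["targets"]}

```bash
mkdir -p pics; ls
python3 - <<'E'
from plant import *
import cv2,numpy as np
o=get_obs();print({k:np.round(v,3) for k,v in o.items()}, grasp_offset)
for c in("side","top"):
    im=capture(c);cv2.imwrite(f"pics/{c}0.png",im[:,:,::-1]);m=camera_model(c);print(c,{k:np.round(v,3) for k,v in m.items()})
    for l in["tare_knob","knob_grip","aperture","long_pin_tip","long_pin_grip","long_pin","short_pin","scale","pin_stand","weight"]:
        print(l,[(np.round(d["location"],1),round(d["conf"],2)) for d in place_of(l,c)][:3])
print(get_obs()["time"])
E
```

```text
pics
{'time': np.float64(0.0), 'joint_positions': array([-1.421,  0.343,  1.525, -0.   ,  1.275, -0.146]), 'dq': array([-0.001,  0.   , -0.   , -0.002,  0.001,  0.002]), 'tau': array([-1.0000e-03, -4.3125e+01, -2.4422e+01,  7.2000e-02,  5.6000e-02,
       -0.0000e+00]), 'tool_pos': array([ 152.979, -501.785,  226.036]), 'tcp_rot': array([-3.14 , -0.   ,  0.296]), 'contact_force': array([-0.542,  0.855, -0.547]), 'moment': array([-0.014, -0.002, -0.038]), 'grip_width': np.float64(91.977)} -18.8
side {'K': array([[425.046,   0.   , 260.484],
       [  0.   , 425.046, 184.248],
       [  0.   ,   0.   ,   1.   ]]), 'world_to_cam': array([[-9.530000e-01, -3.020000e-01, -5.000000e-03,  4.171880e+02],
       [ 1.030000e-01, -3.410000e-01,  9.340000e-01, -1.663190e+02],
       [-2.840000e-01,  8.900000e-01,  3.560000e-01, -1.045285e+03],
       [ 0.000000e+00,  0.000000e+00,  0.000000e+00,  1.000000e+00]])}Traceback (most recent call last):
  File "<stdin>", line 7, in <module>
ValueError: it knows: aperture, knob_grip, long_pin, long_pin_grip, long_pin_tip, mug, pin_stand, scale, short_pin, tape, weight
```

```bash
cat > h.py <<'E'
from plant import *
import cv2,numpy as np
def proj(c,P):
    m=camera_model(c);P=np.atleast_2d(P);X=P@m["world_to_cam"][:3,:3].T+m["world_to_cam"][:3,3]
    X=X*[1,-1,-1];u=X@np.array(m["K"]).T;return u[:,:2]/u[:,2:]   # (col,row)
def ray(c,rc):
    m=camera_model(c);R=m["world_to_cam"][:3,:3];t=m["world_to_cam"][:3,3]
    d=np.linalg.inv(m["K"])@[rc[1],rc[0],1];d=d*[1,-1,-1];return -R.T@t,R.T@d
def atz(c,rc,z):
    o,d=ray(c,rc);return o+d*(z-o[2])/d[2]
def tri(rcs):
    A=np.zeros((3,3));b=np.zeros(3)
    for c,rc in rcs.items():
        o,d=ray(c,rc);d=d/np.linalg.norm(d);M=np.eye(3)-np.outer(d,d);A+=M;b+=M@o
    return np.linalg.solve(A,b)
def snap(c,name):
    im=capture(c);cv2.imwrite(f"pics/{name}.png",im[:,:,::-1]);return im
E
python3 - <<'E'
from h import *
print({k:(v.keys() if hasattr(v,'keys') else np.round(v,3)) for k,v in camera_model("top").items()},camera_model("side").keys())
S={}
for c in("side","top"):
    im=snap(c,c+"0")
    for l in["knob_grip","aperture","long_pin_tip","long_pin_grip","short_pin","scale","pin_stand","weight"]:
        r=place_of(l,c)
        print(c,l,[(np.round(d["location"],1),round(d["conf"],2)) for d in r][:3])
        if r:S.setdefault(l,{})[c]=r[0]["location"]
Z=dict(knob_grip=93,aperture=66,long_pin_tip=20,long_pin_grip=120,short_pin=70,scale=0,pin_stand=0,weight=0)
for l in S: print(l,[ (c,np.round(atz(c,S[l][c],Z[l]),1)) for c in S[l]], np.round(tri(S[l]),1) if len(S[l])>1 else'')
print(get_obs()["time"])
E
```

```text
{'K': array([[419.169,   0.   , 261.661],
       [  0.   , 419.169, 194.856],
       [  0.   ,   0.   ,   1.   ]]), 'world_to_cam': array([[-2.20000e-02, -9.99000e-01, -2.50000e-02, -9.44600e+00],
       [ 9.94000e-01, -2.40000e-02,  1.05000e-01, -4.31367e+02],
       [-1.05000e-01, -2.30000e-02,  9.94000e-01, -1.26876e+03],
       [ 0.00000e+00,  0.00000e+00,  0.00000e+00,  1.00000e+00]])} dict_keys(['K', 'world_to_cam'])
side knob_grip [(array([158.5, 274. ]), 0.51), (array([284.8, 192.2]), 0.43)]
side aperture [(array([171.9, 293.9]), 0.63)]
side long_pin_tip [(array([234.9, 235.1]), 0.49)]
side long_pin_grip [(array([185.3, 240.9]), 0.7)]
side short_pin [(array([217.8, 230.9]), 0.66)]
side scale [(array([177.8, 284.5]), 0.77)]
side pin_stand [(array([238.2, 234.8]), 0.82)]
side weight []
top knob_grip [(array([181.2, 238.5]), 0.73), (array([169.6, 248.4]), 0.59), (array([169.2, 365.6]), 0.51)]
top aperture [(array([194.3, 370.6]), 0.77)]
top long_pin_tip [(array([177.8, 382.9]), 0.55)]
top long_pin_grip [(array([172.7, 248.7]), 0.5)]
top short_pin [(array([170.8, 246.8]), 0.48), 
[... 316 characters left out ...]
   66. ])), ('top', array([ 420.3, -342.5,   66. ]))] [ 424.3 -345.9   49.9]
long_pin_tip [('side', array([476.5,  92.8,  20. ])), ('top', array([ 475. , -393.5,   20. ]))] [ 595.7 -441.4 -266.6]
long_pin_grip [('side', array([492.7,  -1.3, 120. ])), ('top', array([485.4,  14.2, 120. ]))] [485.6  14.2 126.3]
short_pin [('side', array([484.2,  98.6,  70. ])), ('top', array([499.3,  22.4,  70. ]))] [509.4  25.8  32.8]
scale [('side', array([ 476.6, -412.3,    0. ])), ('top', array([ 477.6, -407. ,    0. ]))] [ 476.2 -406.6    2.1]
pin_stand [('side', array([484.7,  74.8,   0. ])), ('top', array([486.7,  53.4,   0. ]))] [490.4  54.9 -11.4]
weight [('top', array([ 517.5, -103. ,    0. ]))] 
0.95
```

```bash
ls pics
```

```text
side0.png
top0.png
```

View pics/side0.png

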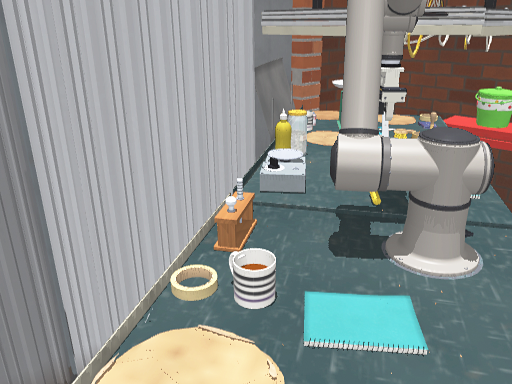

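View pics/top0.png

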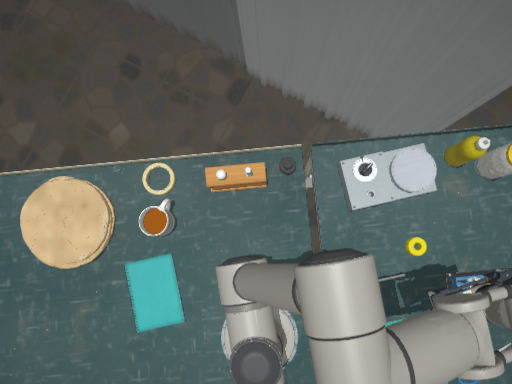

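Run:
```python
import cv2
im=cv2.imread("pics/top0.png");cv2.imwrite("pics/top0s.png",cv2.resize(im[140:240,315:440],None,fx=6,fy=6,interpolation=2))
cv2.imwrite("pics/top0p.png",cv2.resize(im[130:240,180:310],None,fx=5,fy=5,interpolation=2))
im=cv2.imread("pics/side0.png");cv2.imwrite("pics/side0s.png",cv2.resize(im[110:260,180:360],None,fx=4,fy=4,interpolation=2))
```

```text
(no output)
```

View pics/top0s.png

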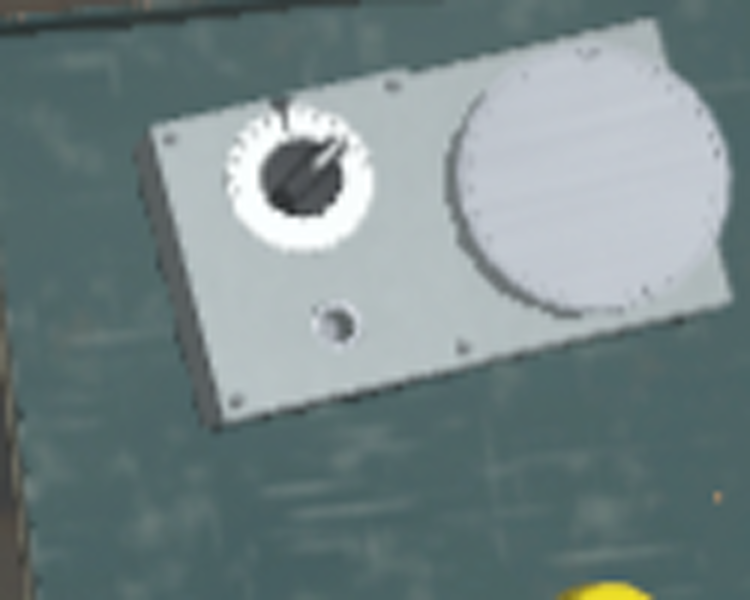

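View pics/top0p.png

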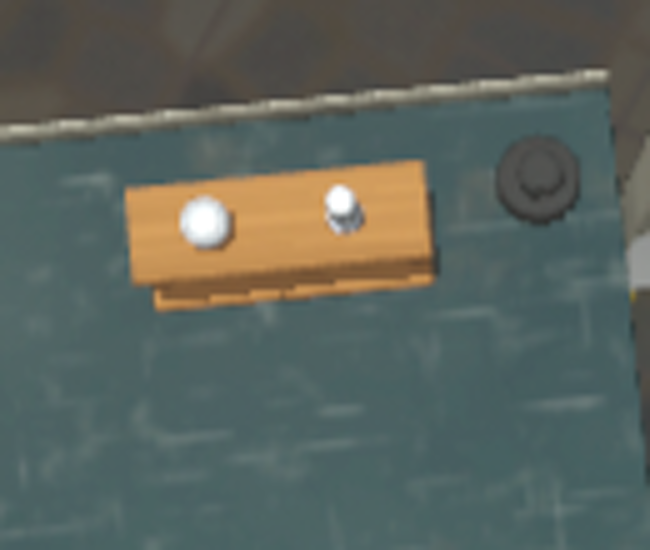

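View pics/side0s.png

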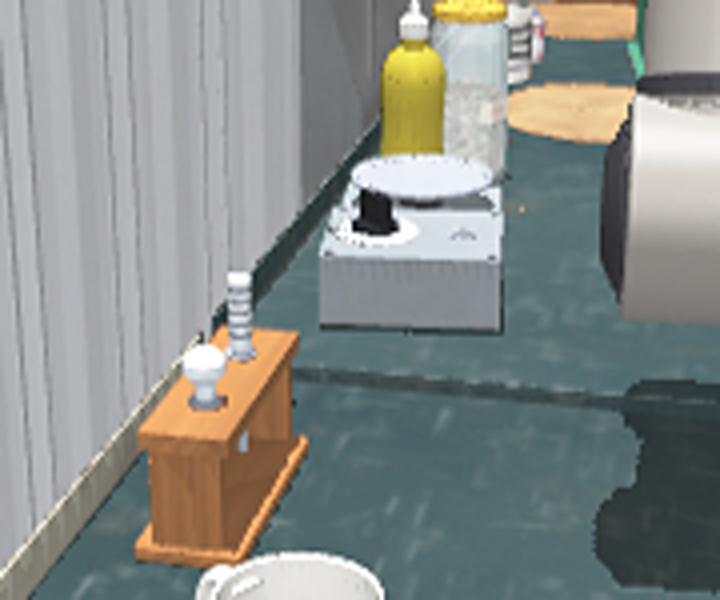

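Run:
```python
from h import *
from scipy.optimize import least_squares
px=lambda u,v,f,c0,r0:[(v+.5)/f-.5+r0,(u+.5)/f-.5+c0]
s=lambda u,v:px(u,v,6,315,140)
obs=[((75,132.5,66),s(150,128)),((-75,132.5,66),s(222,425)),((33,70,67),s(303,178)),((-42,70,67.5),s(337,324))]
# all corners printed
for n,q,z in[("TL",(150,128),66),("BL",(222,425),66),("TR",(652,18),66),("BR",(732,300),66),("dial",(303,178),67),("hole",(337,324),67.5),("mark",(283,108),66.5),("line0",(313,168),101),("line1",(342,140),101),("pan",(591,178),77)]:
    print(n,np.round(atz("top",s(*q),z),1))
pp=lambda u,v:px(u,v,5,180,130)
for n,q,z in[("TL",(125,187),90),("TR",(425,160),90),("BR",(433,257),90),("BL",(132,284),90),("pintop",(340,196),126+20),("collar",(346,222),94),("short",(205,221),118),("weight",(538,178),35)]:
    print(n,np.round(atz("top",pp(*q),z),1))
ss=lambda u,v:px(u,v,4,180,110)
for n,q,z in[("pintop",(240,275),146),("collarmid",(241,353),92),("dial",(375,230),67)]:
    print("side",n,np.round(atz("side",ss(*q),z),1))
print("tri pintop",tri({"top":pp(340,196),"side":ss(240,275)}),"knobtop",tri({"top":s(303,176),"side":ss(376,198)}))
```

```text
TL [ 522.7 -255.4   66. ]
BL [ 373.9 -284.5   66. ]
TR [ 571.7 -506.3   66. ]
BR [ 429.6 -536.6   66. ]
dial [ 495.4 -329.6   67. ]
hole [ 422.2 -342.7   67.5]
mark [ 531.  -321.5   66.5]
line0 [ 494.7 -327.   101. ]
line1 [ 508.  -341.5  101. ]
pan [ 490.2 -467.7   77. ]
TL [510.6 145.7  90. ]
TR [522.1 -31.6  90. ]
BR [464.4 -35.   90. ]
BL [452.8 142.   90. ]
pintop [492.4  15.7 146. ]
collar [485.7  15.4  94. ]
short [484.6  95.2 118. ]
weight [ 519.3 -100.    35. ]
side pintop [489.6  15.4 146. ]
side collarmid [488.8  19.2  92. ]
side dial [ 494.4 -325.9   67. ]
tri pintop [491.06771078  15.30652526 146.03831678] knobtop [ 492.20604234 -322.84279291   96.66198747]
```

```bash
python3 - <<'E'
from h import *
for c in("top","side"):print(c,ray(c,(0,0))[0])
for z in(-900,-750,0,200):
    print(z,[np.round(atz("top",q,z)[:2]) for q in[(60,245),(100,300),(125,440),(128,500)]])
print("border",[np.round(atz("top",q,0)[:2]) for q in[(172,10),(147,300),(137,400),(127,500)]])
E
python3 -c "
import cv2
im=cv2.imread('pics/top0.png');cv2.imwrite('pics/top0w.png',cv2.resize(im[0:200,212:512],None,fx=2.6,fy=2.6))"
```

```text
top [ 294.86542567  -48.74753509 1306.36788976]
side [118.12806938 999.90570027 529.68214556]
-900 [array([1275.,   77.]), array([1040., -217.]), array([ 880., -957.]), array([  855., -1271.])]
-750 [array([1208.,   69.]), array([ 989., -205.]), array([ 840., -895.]), array([  817., -1188.])]
0 [array([875.,  26.]), array([ 736., -148.]), array([ 641., -587.]), array([ 626., -772.])]
200 [array([786.,  14.]), array([ 668., -133.]), array([ 588., -504.]), array([ 576., -662.])]
border [array([527., 785.]), array([ 583., -143.]), array([ 606., -459.]), array([ 630., -773.])]
```

View pics/top0w.png

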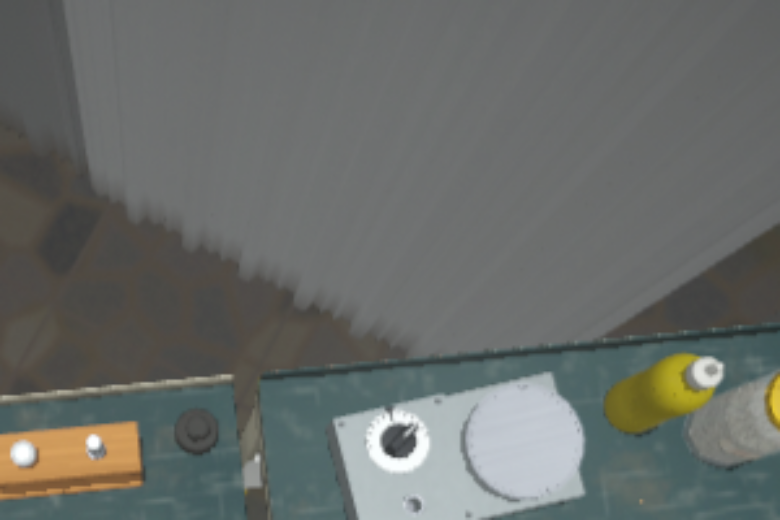

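```bash
cat >> h.py <<'E'
from scipy.spatial.transform import Rotation as Ro
def goto(p,yaw):
    o=get_obs();R=Ro.from_euler("xyz",o["tcp_rot"]);T=Ro.from_euler("xyz",[np.pi,0,yaw])
    d=R.inv().apply(np.array(p)-o["tool_pos"]);r=(R.inv()*T).as_rotvec(degrees=True)
    print("t",round(float(o["time"]),2),"pos",np.round(o["tool_pos"],1),"rot",np.round(o["tcp_rot"],4),"F",np.round(o["contact_force"],1),"M",np.round(o["moment"],2),"w",round(float(o["grip_width"]),1),"q",np.round(o["joint_positions"],2))
    print("ROW",np.round(r,2),np.round(d,1))
E
python3 -c "
from h import *
goto((495.5,-329,140),-.79)"
```

```text
t 0.95 pos [ 153.1 -502.2  226.8] rot [3.1414 0.     0.2958] F [-0.1  0.  -0.2] M [ 0.01 -0.06  0.01] w 91.7 q [-1.42  0.34  1.52 -0.    1.28 -0.15]
ROW [ 1.000e-02 -0.000e+00  6.221e+01] [378.1 -65.9  86.7]
```

send_rows --targets '[[[0, 0, 62.2, 378, -65.5, 66, -1], [0, 0, 62.2, 378, -65.5, 66, -1], [0, 0, 62.2, 378, -65.5, 66, -1], [0, 0, 62.2, 378, -65.5, 66, -1], [0, 0, 62.2, 378, -65.5, 66, -1]]]'

```text
time: 1.37
tool_pos: [319.6, -418.6, 194.8]
tcp_rot: [3.141, -0.0, -0.273]
contact_force: [0.3, -0.4, 0.5]
grip_width: 91.9
```

```bash
python3 -c "
from h import *
goto((495.5,-329,140),-.79)"
```

```text
t 1.37 pos [ 319.6 -418.6  194.8] rot [ 3.1413e+00 -3.0000e-04 -2.7280e-01] F [ 0.3 -0.4  0.5] M [ 0.02  0.04 -0.02] w 91.9 q [-1.06  0.37  1.57 -0.    1.2   0.78]
ROW [ 1.000e-02 -2.000e-02  2.963e+01] [ 145.2 -133.7   54.8]
```

send_rows --targets '[[[0, 0, 28, 140, -128, 50, -1], [0, 0, 28, 140, -128, 50, -1], [0, 0, 28, 140, -128, 50, -1], [0, 0, 28, 140, -128, 50, -1], [0, 0, 28, 140, -128, 50, -1]]]'

```text
time: 1.78
tool_pos: [488.0, -332.3, 144.8]
tcp_rot: [3.141, -0.001, -0.762]
contact_force: [-0.3, -0.0, 0.4]
grip_width: 92.0
```

```bash
python3 -c "
from h import *
goto((495.5,-329,140),-.79)
snap('top','top1');im=snap('side','side1')
import cv2
cv2.imwrite('pics/top1s.png',cv2.resize(cv2.imread('pics/top1.png')[130:250,310:450],None,fx=4,fy=4))
cv2.imwrite('pics/side1s.png',cv2.resize(cv2.imread('pics/side1.png')[80:210,240:340],None,fx=4,fy=4))
"
```

```text
t 1.78 pos [ 488.  -332.3  144.8] rot [ 3.1413e+00 -6.0000e-04 -7.6200e-01] F [-0.3 -0.   0.4] M [ 0.03 -0.02 -0.02] w 92.0 q [-0.73  0.53  1.45 -0.    1.15  1.61]
ROW [ 0.01 -0.03  1.6 ] [ 3.1 -7.6  4.8]
```

View pics/side1s.png

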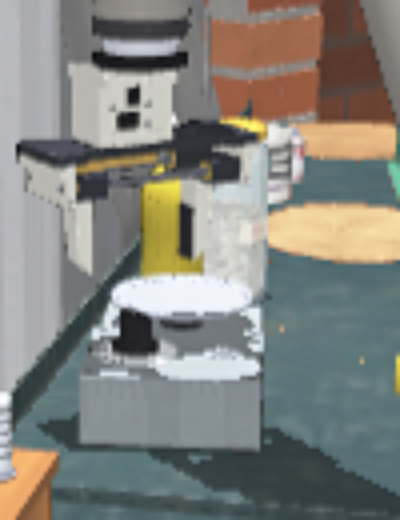

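View pics/top1s.png

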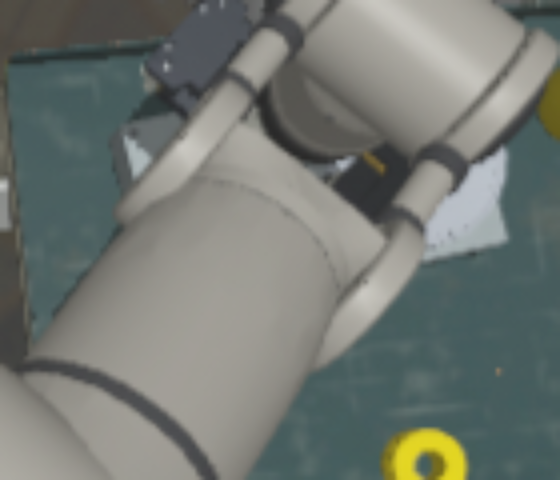

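The side view shows the open gripper above the knob (knob at about (275,162), fingers either side). I'll let it settle and then fine-tune.

send_rows --targets '[[[0, 0, 0, 0, 0, 0, -1], [0, 0, 0, 0, 0, 0, -1]]]'

```text
time: 2.05
tool_pos: [486.3, -333.4, 145.1]
tcp_rot: [3.141, 0.0, -0.755]
contact_force: [-1.0, -0.1, 0.4]
grip_width: 92.1
```

```bash
python3 -c "
from h import *
goto((495.5,-329,80),-.79)"
```

```text
t 2.05 pos [ 486.3 -333.4  145.1] rot [ 3.1411e+00  2.0000e-04 -7.5480e-01] F [-1.  -0.1  0.4] M [ 0.1   0.03 -0.02] w 92.1 q [-0.73  0.53  1.46 -0.    1.15  1.6 ]
ROW [0.03 0.01 2.01] [ 3.8 -9.5 65.1]
```

send_rows --targets '[[[0, 0, 2, 3.8, -9.5, 15, -1], [0, 0, 2, 3.8, -9.5, 35, -1], [0, 0, 2, 3.8, -9.5, 52, -1], [0, 0, 2, 3.8, -9.5, 65, -1], [0, 0, 2, 3.8, -9.5, 65, -1]]]'

```text
time: 2.47
tool_pos: [493.4, -329.1, 78.0]
tcp_rot: [3.141, 0.004, -0.792]
contact_force: [-0.8, 0.6, -0.7]
grip_width: 91.4
```

```bash
python3 -c "
from h import *
goto((495.5,-329,80),-.79)
snap('side','side2')
import cv2
cv2.imwrite('pics/side2s.png',cv2.resize(cv2.imread('pics/side2.png')[80:210,240:340],None,fx=4,fy=4))
"
```

```text
t 2.47 pos [ 493.4 -329.1   78. ] rot [ 3.1409  0.0043 -0.7925] F [-0.8  0.6 -0.7] M [0.17 0.08 0.03] w 91.4 q [-0.72  0.61  1.51 -0.    1.02  1.65]
ROW [ 0.04  0.25 -0.14] [ 1.4 -1.5 -2. ]
```

View pics/side2s.png

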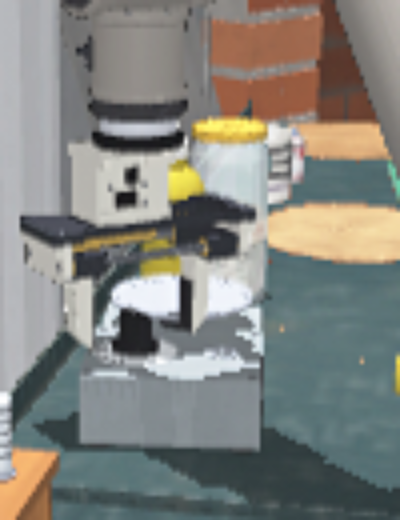

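The fingers straddle the knob and the force reads about zero, so I'll close.

send_rows --targets '[[[0, 0, 0, 0, -1, -1, 1], [0, 0, 0, 0, -1, -1, 1], [0, 0, 0, 0, -1, -1, 1], [0, 0, 0, 0, -1, -1, 1], [0, 0, 0, 0, -1, -1, 1]]]'

```text
time: 2.93
tool_pos: [496.8, -328.3, 81.7]
tcp_rot: [-3.142, -0.001, -0.79]
contact_force: [0.2, 0.4, 0.2]
grip_width: 62.7
```

send_rows --targets '[[[0, 0, 0, 0, 0, 0, 1], [0, 0, 0, 0, 0, 0, 1], [0, 0, 0, 0, 0, 0, 1], [0, 0, 0, 0, 0, 0, 1], [0, 0, 0, 0, 0, 0, 1]]]'

```text
time: 3.35
tool_pos: [496.6, -328.1, 81.0]
tcp_rot: [3.142, 0.0, -0.79]
contact_force: [-0.3, -0.0, 0.4]
grip_width: 29.6
```

```bash
python3 -c "
from h import *
goto((495.5,-329,80),.19)
"
```

```text
t 3.35 pos [ 496.6 -328.1   81. ] rot [ 3.1415  0.     -0.7903] F [-0.3 -0.   0.4] M [ 0.09  0.   -0.02] w 29.6 q [-0.71  0.61  1.51 -0.    1.02  1.65]
ROW [  0.     0.   -56.17] [-0.2  1.4  1. ]
```

send_rows --targets '[[[0, 0, 0, 0, 0.5, 0, 1], [0, 0, 0, 0, 0.5, 0, 1], [0, 0, 0, 0, 0.5, 0, 1], [0, 0, 0, 0, 0.5, 0, 1], [0, 0, 0, 0, 0.5, 0, 1]]]'

```text
time: 3.77
tool_pos: [496.5, -328.4, 81.1]
tcp_rot: [-3.141, -0.0, -0.79]
contact_force: [1.7, 1.1, -1.7]
grip_width: 12.0
```

```bash
python3 -c "
from h import *
goto((495.5,-329,80),.19)
"
```

```text
t 3.77 pos [ 496.5 -328.4   81.1] rot [-3.1413e+00 -3.0000e-04 -7.9040e-01] F [ 1.7  1.1 -1.7] M [ 0.32 -0.21 -0.01] w 12.0 q [-0.71  0.61  1.51  0.    1.02  1.65]
ROW [-1.000e-02 -2.000e-02 -5.617e+01] [-0.3  1.1  1.1]
```

Gripped at 12.0 mm, which is the bar's thickness. Next I'll turn it anticlockwise.

send_rows --targets '[[[0, 0, -4, 0, 0, 0, 1], [0, 0, -9, 0, 0, 0, 1], [0, 0, -14, 0, 0, 0, 1], [0, 0, -19, 0, 0, 0, 1], [0, 0, -24, 0, 0, 0, 1]]]'

```text
time: 4.18
tool_pos: [497.1, -327.4, 81.1]
tcp_rot: [-3.14, -0.001, -0.367]
contact_force: [4.6, 5.7, -0.6]
grip_width: 11.7
```

send_rows --targets '[[[0, 0, -5, 0, 0, 0, 1], [0, 0, -10, 0, 0, 0, 1], [0, 0, -15, 0, 0, 0, 1], [0, 0, -20, 0, 0, 0, 1], [0, 0, -20, 0, 0, 0, 1]]]'

```text
time: 4.6
tool_pos: [497.3, -326.3, 81.1]
tcp_rot: [-3.138, -0.001, -0.018]
contact_force: [5.8, 8.0, 1.0]
grip_width: 12.1
```

```bash
python3 -c "
from h import *
goto((495.5,-329,80),.19)
"
```

```text
t 4.6 pos [ 497.3 -326.3   81.1] rot [-3.1385e+00 -1.4000e-03 -1.7700e-02] F [5.8 8.  1. ] M [ 1.38 -0.95 -0.02] w 12.1 q [-0.71  0.61  1.51  0.    1.02  0.88]
ROW [ -0.17  -0.1  -11.9 ] [-1.8  2.7  1. ]
```

send_rows --targets '[[[0, 0, -4, 0.5, -1, 0, 1], [0, 0, -8, 1, -2, 0, 1], [0, 0, -11.9, 1, -2, 0, 1], [0, 0, -11.9, 1, -2, 0, 1], [0, 0, -11.9, 1, -2, 0, 1]]]'

```text
time: 5.02
tool_pos: [497.4, -325.7, 81.0]
tcp_rot: [-3.14, -0.0, 0.183]
contact_force: [1.6, 5.4, 2.3]
grip_width: 11.7
```

```bash
python3 -c "
from h import *
goto((495.5,-329,80),.19)
"
```

```text
t 5.02 pos [ 497.4 -325.7   81. ] rot [-3.1403e+00 -1.0000e-04  1.8330e-01] F [1.6 5.4 2.3] M [ 0.91 -0.29  0.  ] w 11.7 q [-0.71  0.61  1.51  0.    1.02  0.68]
ROW [-0.08 -0.01 -0.38] [-2.4  3.   1. ]
```

send_rows --targets '[[[0, 0, -0.4, 0, -0.8, 0, 1], [0, 0, -0.4, 0, -0.8, 0, 1], [0, 0, -0.4, 0, -0.8, 0, -1], [0, 0, -0.4, 0, -0.8, 0, -1], [0, 0, -0.4, 0, -0.8, 0, -1]]]'

```text
time: 5.43
tool_pos: [496.9, -326.3, 81.1]
tcp_rot: [3.141, 0.0, 0.192]
contact_force: [0.2, 0.3, 0.3]
grip_width: 27.3
```

send_rows --targets '[[[0, 0, 0, 0, 0, 0, -1], [0, 0, 0, 0, 0, 0, -1], [0, 0, 0, 0, 0, -20, -1], [0, 0, 0, 0, 0, -50, -1], [0, 0, 0, 0, 0, -70, -1]]]'

```text
time: 5.85
tool_pos: [497.4, -326.1, 152.9]
tcp_rot: [3.14, -0.001, 0.192]
contact_force: [1.9, -0.7, 0.7]
grip_width: 60.6
```

```bash
python3 -c "
from h import *
goto((489,15.5,225),.06)
"
```

```text
t 5.85 pos [ 497.4 -326.1  152.9] rot [ 3.1405e+00 -5.0000e-04  1.9200e-01] F [ 1.9 -0.7  0.7] M [-0.09 -0.09 -0.03] w 60.6 q [-0.71  0.53  1.43 -0.    1.18  0.67]
ROW [ 0.06 -0.03  7.56] [  57.  -336.9  -72.5]
```

send_rows --targets '[[[0, 0, 7.5, 56.5, -335, -60, 0], [0, 0, 7.5, 56.5, -335, -60, 0], [0, 0, 7.5, 56.5, -335, -60, 0], [0, 0, 7.5, 56.5, -335, -60, 0], [0, 0, 7.5, 56.5, -335, -60, 0]]]'

```text
time: 6.27
tool_pos: [491.5, -119.1, 187.7]
tcp_rot: [3.141, -0.0, 0.061]
contact_force: [0.2, 0.3, 0.9]
grip_width: 46.1
```

```bash
python3 -c "
from h import *
goto((489,15.5,212),.06)
snap('top','top3')
import cv2
cv2.imwrite('pics/top3s.png',cv2.resize(cv2.imread('pics/top3.png')[140:240,315:440],None,fx=6,fy=6,interpolation=2))
"
```

```text
t 6.27 pos [ 491.5 -119.1  187.7] rot [ 3.1413e+00 -3.0000e-04  6.0500e-02] F [0.2 0.3 0.9] M [ 0.04 -0.06 -0.01] w 46.1 q [-0.39  0.34  1.64 -0.    1.16  1.12]
ROW [ 0.02 -0.01  0.03] [   5.7 -134.5  -24.3]
```

View pics/top3s.png

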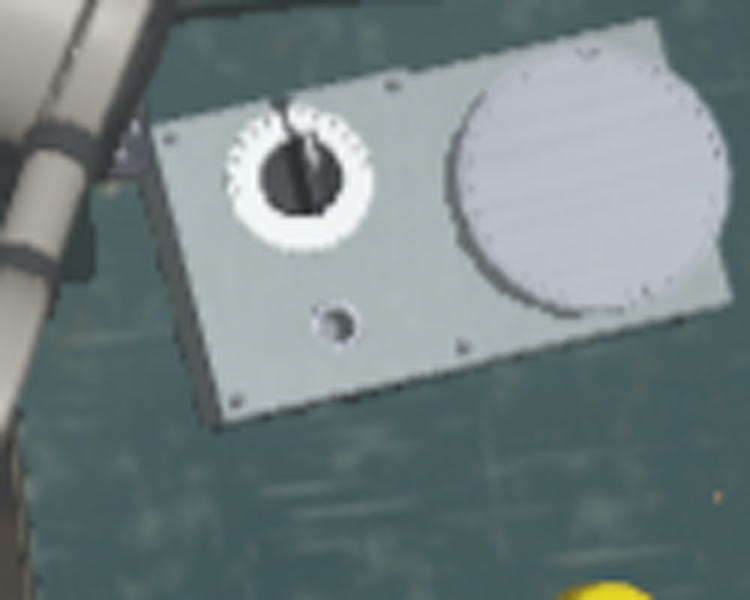

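```bash
python3 -c "
import cv2
a=cv2.imread('pics/top3.png')[150:185,345:390];b=cv2.imread('pics/top0.png')[150:185,345:390]
import numpy as np
cv2.imwrite('pics/top3z.png',np.hstack([cv2.resize(x,None,fx=8.5,fy=8.5,interpolation=cv2.INTER_NEAREST) for x in(b,a)]))
"
```

```text
(no output)
```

View pics/top3z.png

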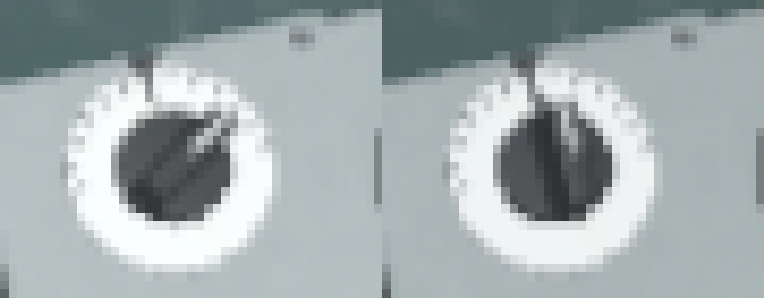

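```bash
python3 -c "
from h import *
c=np.array([495.5,-329,0])
for z in(75,101):
  for yaw in(.1,.19,.28):
    d=np.array([np.cos(yaw),np.sin(yaw),0])*19
    p=proj('top',[c+[0,0,z]-d,c+[0,0,z]+d]);v=p[1]-p[0];print(z,yaw,np.round((p[:]-[345,150])*8.5+[382,0]),round(np.arctan2(-v[0],-v[1]),3))
d=ray('top',(326/1+0,0))
"
```

```text
75 0.1 [[564. 213.]
 [548. 106.]] 0.15
75 0.19 [[569. 213.]
 [543. 107.]] 0.24
75 0.28 [[574. 211.]
 [538. 108.]] 0.331
101 0.1 [[581. 202.]
 [565.  92.]] 0.15
101 0.19 [[586. 201.]
 [560.  93.]] 0.241
101 0.28 [[591. 200.]
 [555.  94.]] 0.331
```

The pointer nose now joins the long mark. The bar's image angle is 0.217, against 0.240 expected for zero, so it is well inside 0.12. Next is the pin.

```bash
python3 -c "
from h import *
goto((489.5,16,200),.065)
"
```

```text
t 6.32 pos [ 491.3 -112.3  189.1] rot [-3.1384e+00 -1.2000e-03  6.4500e-02] F [-0.6  6.3  0.3] M [0.33 0.04 0.07] w 46.1 q [-0.38  0.34  1.64  0.    1.16  1.13]
ROW [-0.18 -0.07 -0.03] [   6.5 -128.2  -10.4]
```

send_rows --targets '[[[0, 0, 0, 2, -40, -10, 0], [0, 0, 0, 4, -80, -10, 0], [0, 0, 0, 6, -110, -10, 0], [0, 0, 0, 6, -125, -10, 0], [0, 0, 0, 6, -125, -10, 0]]]'

```text
time: 6.73
tool_pos: [490.0, 7.2, 197.5]
tcp_rot: [-3.141, -0.0, 0.065]
contact_force: [0.1, 0.2, -0.1]
grip_width: 45.7
```

```bash
python3 -c "
from h import *
goto((489.5,16,200),.065)
snap('top','top4');snap('side','side4')
import cv2
cv2.imwrite('pics/top4s.png',cv2.resize(cv2.imread('pics/top4.png')[130:240,180:310],None,fx=5,fy=5,interpolation=2))
cv2.imwrite('pics/side4s.png',cv2.resize(cv2.imread('pics/side4.png')[110:260,180:330],None,fx=4,fy=4,interpolation=2))
"
```

```text
t 6.73 pos [490.    7.2 197.5] rot [-3.1411e+00 -3.0000e-04  6.5000e-02] F [ 0.1  0.2 -0.1] M [-0.05 -0.02 -0.04] w 45.7 q [-0.14  0.31  1.66  0.    1.17  1.36]
ROW [-0.03 -0.01 -0.  ] [ 0.1 -8.9 -2.5]
```

View pics/side4s.png

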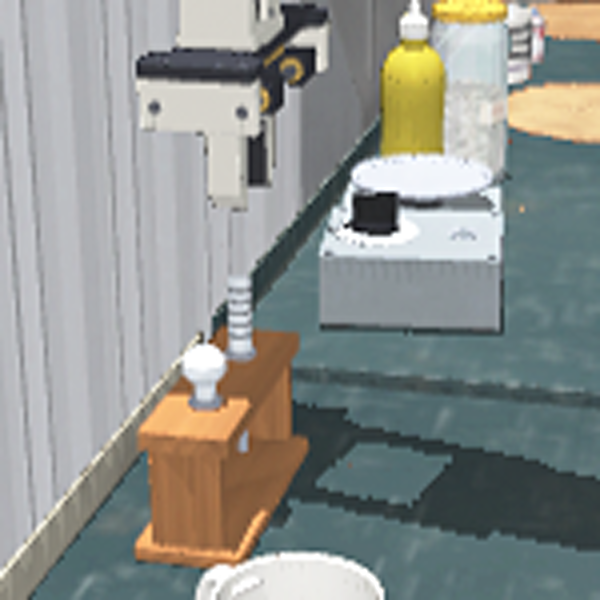

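View pics/top4s.png

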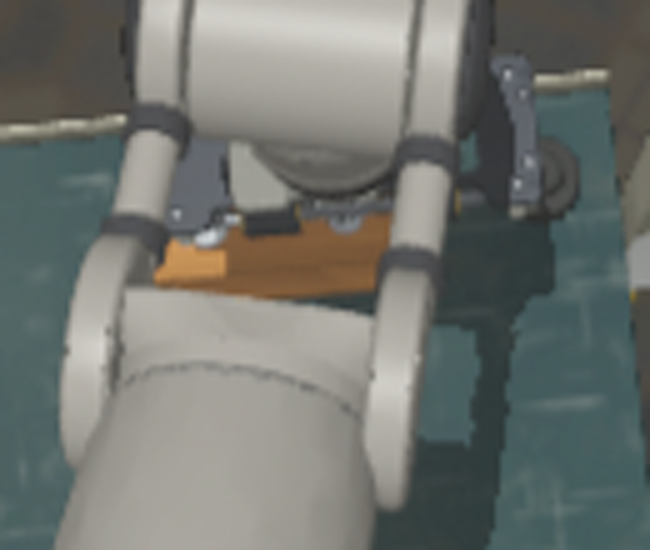

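```bash
python3 -c "
from h import *
o=get_obs();p=o['tool_pos'];print(p,o['time'])
for dx in(-9.5,9.5):
  for dy in(23,42):
    print(dx,dy,np.round((proj('side',p+[dx,dy,0])-[180,110])*4))
for q in [(490,15.4,146),(490,15.4,94),(491,17.5,146)]:print(q,np.round((proj('side',q)-[180,110])*4), 'top',np.round((proj('top',q)-[180,130])*5))
"
```

```text
[490.42599805   4.38459799 197.35516742] 6.8333
-9.5 23 [[243. 206.]]
-9.5 42 [[233. 214.]]
9.5 23 [[215. 203.]]
9.5 42 [[204. 212.]]
(490, 15.4, 146) [[238. 273.]] top [[339. 198.]]
(490, 15.4, 94) [[240. 346.]] top [[344. 213.]]
(491, 17.5, 146) [[235. 274.]] top [[335. 197.]]
```

send_rows --targets '[[[0, 0, 0, 0, -11.5, 0, 0], [0, 0, 0, 0, -11.5, 25, 0], [0, 0, 0, 0, -11.5, 55, 0], [0, 0, 0, 0, -11.5, 80, 0], [0, 0, 0, 0, -11.5, 80, 0]]]'

```text
time: 7.25
tool_pos: [486.6, 15.6, 113.1]
tcp_rot: [-3.14, 0.009, 0.06]
contact_force: [-1.2, -0.2, -0.1]
grip_width: 45.6
```

```bash
python3 -c "
from h import *
goto((489.7,16,102),.065)
snap('side','side5')
import cv2
cv2.imwrite('pics/side5s.png',cv2.resize(cv2.imread('pics/side5.png')[110:260,180:330],None,fx=4,fy=4,interpolation=2))
"
```

```text
t 7.25 pos [486.6  15.6 113.1] rot [-3.1402  0.0086  0.0596] F [-1.2 -0.2 -0.1] M [ 0.03  0.04 -0.04] w 45.6 q [-0.13  0.41  1.78 -0.    0.97  1.39]
ROW [-0.08  0.49 -0.31] [ 3.2 -0.2 11.1]
```

View pics/side5s.png

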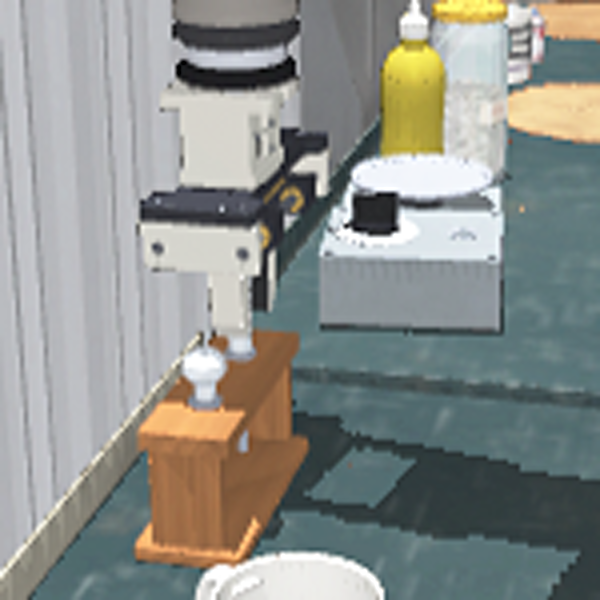

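The pin is behind the near finger (about column 238 in the crop), with nothing touching.

send_rows --targets '[[[0, 0, 0, 0, 0, 6, 0], [0, 0, 0, 0, 0, 10, 0], [0, 0, 0, 0, 0, 10, 0], [0, 0, 0, 0, 0, 10, 0]]]'

```text
time: 7.63
tool_pos: [490.1, 15.8, 108.0]
tcp_rot: [3.141, -0.001, 0.061]
contact_force: [-0.4, -0.1, -1.3]
grip_width: 45.6
```

```bash
python3 -c "
from h import *
goto((489.7,16,104),.065)
"
```

```text
t 7.63 pos [490.1  15.8 108. ] rot [ 3.1413e+00 -1.4000e-03  6.1100e-02] F [-0.4 -0.1 -1.3] M [0.05 0.01 0.01] w 45.6 q [-0.12  0.41  1.78 -0.    0.94  1.39]
ROW [ 0.02 -0.08 -0.22] [-0.4 -0.2  4. ]
```

Position is good. Lower 4 mm and close.

send_rows --targets '[[[0, 0, -0.2, -0.4, 0, 4, 0], [0, 0, -0.2, -0.4, 0, 4, 1], [0, 0, -0.2, -0.4, 0, 4, 1], [0, 0, -0.2, -0.4, 0, 4, 1], [0, 0, -0.2, -0.4, 0, 4, 1]]]'

```text
time: 8.05
tool_pos: [489.3, 16.0, 103.4]
tcp_rot: [3.141, -0.0, 0.065]
contact_force: [0.3, -0.1, 0.2]
grip_width: 23.8
```

send_rows --targets '[[[0, 0, 0, 0, 0, 0, 1], [0, 0, 0, 0, 0, 0, 1], [0, 0, 0, 0, 0, 0, 1]]]'

```text
time: 8.3
tool_pos: [489.2, 16.3, 103.3]
tcp_rot: [-3.141, -0.0, 0.065]
contact_force: [-0.3, 2.4, 0.9]
grip_width: 15.4
```

```bash
python3 -c "
from h import *
goto((489.7,16,104),.065)
"
```

```text
t 8.3 pos [489.2  16.3 103.3] rot [-3.1412e+00 -2.0000e-04  6.4800e-02] F [-0.3  2.4  0.9] M [ 0.56  0.05 -0.03] w 15.4 q [-0.12  0.42  1.79  0.    0.93  1.38]
ROW [-0.03 -0.01 -0.01] [ 0.4  0.3 -0.7]
```

send_rows --targets '[[[0, 0, 0, 0, -1, 0, 1], [0, 0, 0, 0, -1, 0, 1], [0, 0, 0, 0, -1, -10, 1], [0, 0, 0, 0, -1, -25, 1], [0, 0, 0, 0, -1, -45, 1]]]'

```text
time: 8.72
tool_pos: [488.3, 17.0, 147.6]
tcp_rot: [-3.141, 0.003, 0.065]
contact_force: [0.3, -0.7, -1.0]
grip_width: 15.3
```

send_rows --targets '[[[0, 0, 0, 0, 0, -20, 1], [0, 0, 0, 0, 0, -40, 1], [0, 0, 0, 0, 0, -55, 1], [0, 0, 0, 0, 0, -60, 1], [0, 0, 0, 0, 0, -60, 1]]]'

```text
time: 9.13
tool_pos: [489.7, 16.8, 209.2]
tcp_rot: [3.141, -0.002, 0.065]
contact_force: [-0.6, -1.0, -0.9]
grip_width: 15.5
```

```bash
python3 -c "
from h import *
goto((424,-340,215),.065)
snap('side','side6')
snap('top','top6')
import cv2
cv2.imwrite('pics/side6s.png',cv2.resize(cv2.imread('pics/side6.png')[110:260,180:330],None,fx=4,fy=4,interpolation=2))
cv2.imwrite('pics/top6s.png',cv2.resize(cv2.imread('pics/top6.png')[130:240,180:310],None,fx=5,fy=5,interpolation=2))
"
```

```text
t 9.13 pos [489.7  16.8 209.2] rot [ 3.1409e+00 -2.3000e-03  6.4900e-02] F [-0.6 -1.  -0.9] M [ 0.04 -0.02  0.06] w 15.5 q [-0.12  0.29  1.65 -0.    1.2   1.38]
ROW [ 0.04 -0.13 -0.01] [-88.7 351.8  -5.7]
```

View pics/side6s.png

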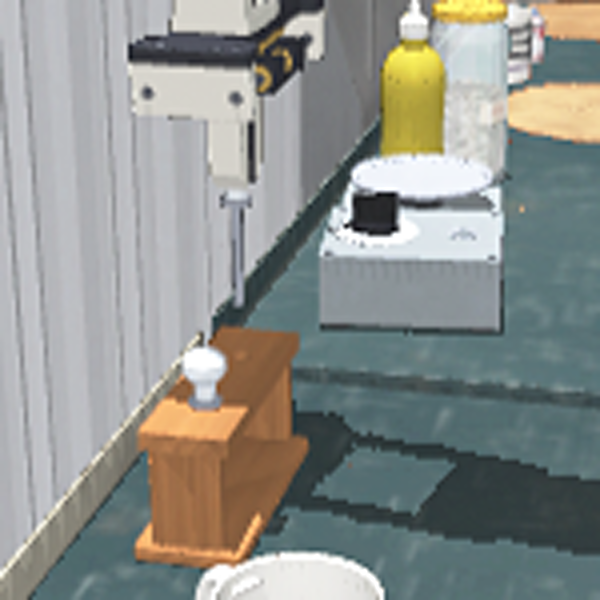

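View pics/top6s.png

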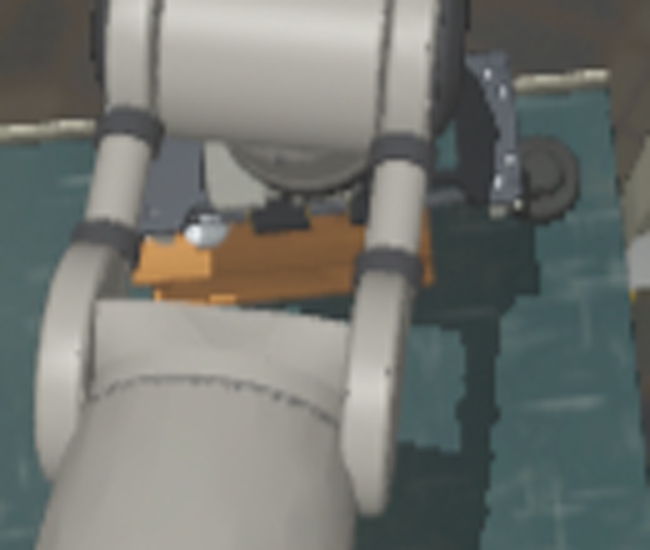

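```bash
python3 -c "
from h import *
o=get_obs();p=o['tool_pos'];print(p,o['time'])
for dx in(0,-2,2):
  for dz in(-9.3,-83.3):print(dx,dz,np.round((proj('side',p+[dx,0,dz])-[180,110])*4,1))
im=cv2.imread('pics/side6.png')[110:260,180:330];cv2.imwrite('pics/side6z.png',cv2.resize(im[40:80,40:80],None,fx=14,fy=14,interpolation=0))
c=np.array([424,-340.]);
"
```

```text
[488.61366579  16.95641438 207.37777965] 9.2333
0 -9.3 [[237.3 198.7]]
0 -83.3 [[239.8 305.5]]
-2 -9.3 [[240.2 199. ]]
-2 -83.3 [[242.7 305.9]]
2 -9.3 [[234.4 198.4]]
2 -83.3 [[237.  305.2]]
```

View pics/side6z.png

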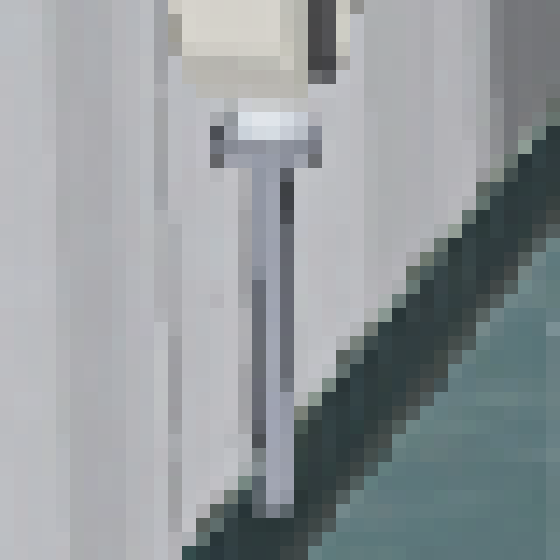

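send_rows --targets '[[[0, 0, 0, -6, 23, -4, 1], [0, 0, 0, -15, 58, -6, 1], [0, 0, 0, -24, 93, -6, 1], [0, 0, 0, -33, 128, -6, 1], [0, 0, 0, -42, 163, -6, 1]]]'

```text
time: 9.65
tool_pos: [456.6, -149.6, 212.9]
tcp_rot: [-3.14, 0.002, 0.065]
contact_force: [0.9, -0.8, -1.4]
grip_width: 15.5
```

send_rows --targets '[[[0, 0, 0, -9, 35, 0, 1], [0, 0, 0, -18, 70, 0, 1], [0, 0, 0, -27, 105, 0, 1], [0, 0, 0, -36, 140, 0, 1], [0, 0, 0, -43, 165, 0, 1]]]'

```text
time: 10.07
tool_pos: [424.2, -318.3, 212.6]
tcp_rot: [-3.14, 0.002, 0.063]
contact_force: [0.2, -0.2, -0.4]
grip_width: 15.6
```

send_rows --targets '[[[0, 0, 0, -4, 15, 0, 1], [0, 0, 0, -5, 23, 0, 1], [0, 0, 0, -5, 23, 0, 1], [0, 0, 0, -5, 23, 0, 1], [0, 0, 0, -5, 23, 0, 1]]]'

```text
time: 10.48
tool_pos: [422.5, -337.6, 214.1]
tcp_rot: [-3.141, 0.0, 0.066]
contact_force: [0.3, 0.1, -0.7]
grip_width: 15.4
```

```bash
python3 -c "
from h import *
goto((421,-341,205),.065)
snap('side','side7')
snap('top','top7')
o=get_obs();p=o['tool_pos'];print(p)
for z in (-9.3,-83.3):print(np.round((proj('side',p+[0,0,z])-[240,100])*6,1))
print('hole',np.round((proj('side',[422,-341,68])-[240,100])*6,1),atz('side',[110+236/4,180+463/4],68))
import cv2
cv2.imwrite('pics/side7s.png',cv2.resize(cv2.imread('pics/side7.png')[100:200,240:340],None,fx=6,fy=6,interpolation=2))
cv2.imwrite('pics/top7s.png',cv2.resize(cv2.imread('pics/top7.png')[140:240,315:440],None,fx=6,fy=6,interpolation=2))
"
```

```text
t 10.48 pos [ 422.5 -337.6  214.1] rot [-3.1407e+00  3.0000e-04  6.6300e-02] F [ 0.3  0.1 -0.7] M [ 0.03  0.   -0.06] w 15.4 q [-0.82  0.38  1.5   0.    1.26  0.69]
ROW [-0.05  0.01  0.08] [-1.7  3.3  9.1]
[ 422.55062111 -337.74611807  214.42788965]
[[334.3 168.3]]
[[331.  298.8]]
hole [[330.5 404.7]] [ 416.13500171 -325.74077428   68.        ]
```

View pics/side7s.png

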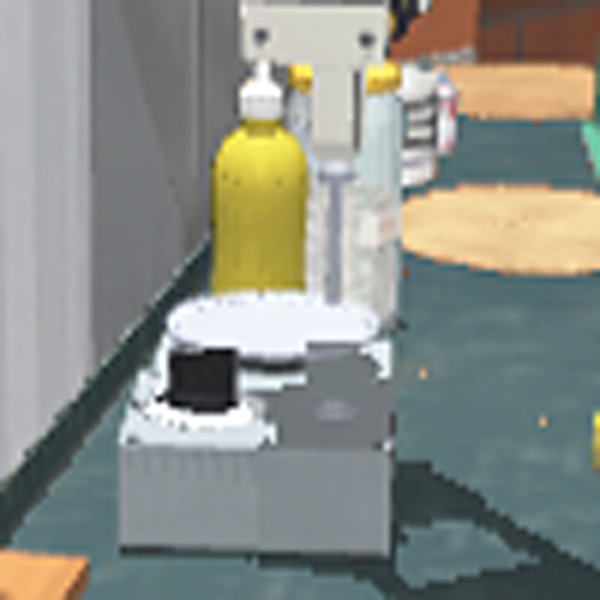

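View pics/top7s.png

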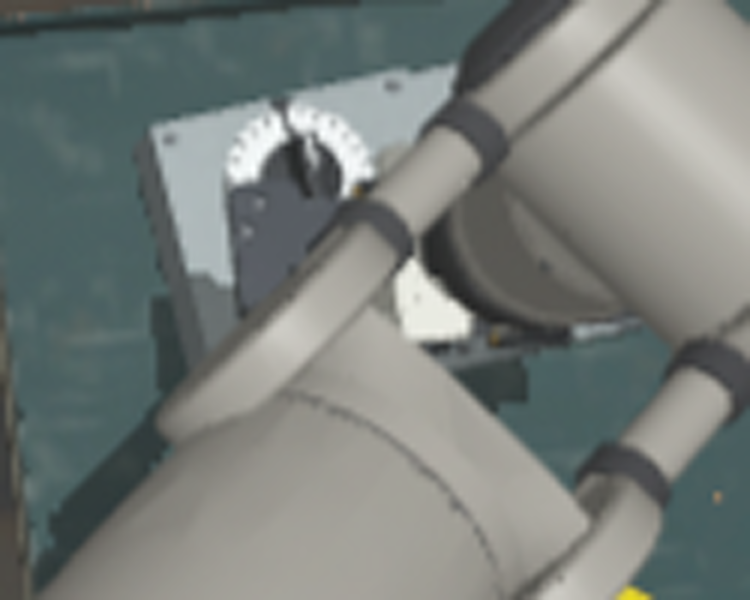

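send_rows --targets '[[[0, 0, 0, -1.7, 3.8, 10, 1], [0, 0, 0, -1.7, 3.8, 25, 1], [0, 0, 0, -1.7, 3.8, 40, 1], [0, 0, 0, -1.7, 3.8, 52, 1], [0, 0, 0, -1.7, 3.8, 52, 1]]]'

```text
time: 11.0
tool_pos: [419.5, -341.5, 159.3]
tcp_rot: [-3.138, 0.003, 0.065]
contact_force: [-0.1, 0.9, -0.6]
grip_width: 15.5
```

send_rows --targets '[[[0, 0, 0, 0, 0, 0, 1], [0, 0, 0, 0, 0, 0, 1], [0, 0, 0, 0, 0, 0, 1]]]'

```text
time: 11.25
tool_pos: [421.0, -343.3, 163.2]
tcp_rot: [3.14, -0.001, 0.065]
contact_force: [0.2, -0.3, -0.6]
grip_width: 15.6
```

```bash
python3 -c "
from h import *
goto((421,-341.5,145),.065)
snap('side','side8')
o=get_obs();p=o['tool_pos'];print(p)
print(np.round((proj('side',p+[0,0,-83.3])-[270,140])*12+6,1), np.round((proj('side',[421,-341.5,68])-[270,140])*12+6,1))
import cv2
cv2.imwrite('pics/side8s.png',cv2.resize(cv2.imread('pics/side8.png')[140:185,270:320],None,fx=12,fy=12,interpolation=2))
"
```

```text
t 11.25 pos [ 421.  -343.3  163.2] rot [ 3.1402e+00 -1.1000e-03  6.5100e-02] F [ 0.2 -0.3 -0.6] M [ 0.02  0.02 -0.01] w 15.6 q [-0.83  0.43  1.57 -0.    1.14  0.68]
ROW [ 0.08 -0.06  0.  ] [ 0.1 -1.9 18.2]
[ 421.00764347 -343.34800842  163.15757701]
[[313.4 293.4]] [[310.9 335.2]]
```

View pics/side8s.png

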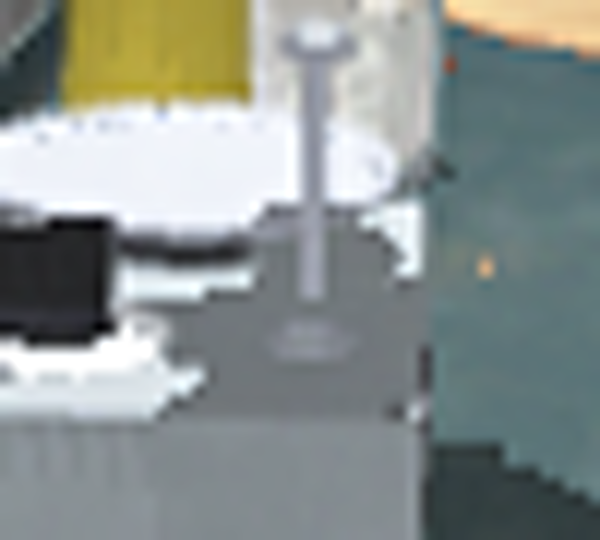

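Tip at (313,298) and ring at (313,340) in the crop, so the pin is centred over the hole sideways. I'll start inserting slowly.

send_rows --targets '[[[0, 0, 0, -0.4, -1.5, 3, 1], [0, 0, 0, -0.4, -1.5, 8, 1], [0, 0, 0, -0.4, -1.5, 13, 1], [0, 0, 0, -0.4, -1.5, 18, 1], [0, 0, 0, -0.4, -1.5, 18, 1]]]'

```text
time: 11.72
tool_pos: [419.6, -341.0, 142.9]
tcp_rot: [-3.14, 0.002, 0.065]
contact_force: [0.8, 0.2, -0.4]
grip_width: 15.5
```

send_rows --targets '[[[0, 0, 0, 0, 0, 0, 1], [0, 0, 0, 0, 0, 0, 1]]]'

```text
time: 11.88
tool_pos: [420.2, -341.7, 144.3]
tcp_rot: [3.142, -0.0, 0.065]
contact_force: [0.8, -0.1, -1.0]
grip_width: 15.6
```

```bash
python3 -c "
from h import *
goto((421,-341.5,126),.065)
snap('side','side9')
o=get_obs();p=o['tool_pos'];print(p)
import cv2
cv2.imwrite('pics/side9s.png',cv2.resize(cv2.imread('pics/side9.png')[140:185,270:320],None,fx=12,fy=12,interpolation=2))
"
```

```text
t 11.88 pos [ 420.2 -341.7  144.3] rot [ 3.1415 -0.      0.0649] F [ 0.8 -0.1 -1. ] M [ 0.07 -0.02  0.06] w 15.6 q [-0.82  0.45  1.6  -0.    1.09  0.68]
ROW [ 0.   -0.   -0.01] [ 0.8 -0.1 18.3]
[ 420.23042873 -341.68714453  144.42110618]
```

View pics/side9s.png

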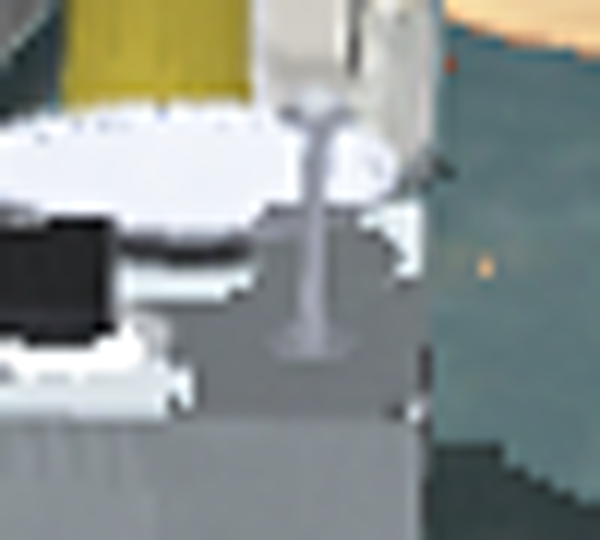

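send_rows --targets '[[[0, 0, 0, 0, 0, 4, 1], [0, 0, 0, 0, 0, 8, 1], [0, 0, 0, 0, 0, 12, 1], [0, 0, 0, 0, 0, 16, 1], [0, 0, 0, 0, 0, 16, 1]]]'

```text
time: 12.35
tool_pos: [419.7, -341.2, 127.2]
tcp_rot: [-3.14, 0.001, 0.065]
contact_force: [0.6, -0.2, -1.6]
grip_width: 15.3
```

send_rows --targets '[[[0, 0, 0, 0, 0, 0, 1], [0, 0, 0, 0, 0, 0, 1], [0, 0, 0, 0, 0, 0, 1]]]'

```text
time: 12.6
tool_pos: [420.2, -341.7, 128.5]
tcp_rot: [3.141, -0.0, 0.065]
contact_force: [-0.3, 0.3, -0.6]
grip_width: 15.4
```

```bash
python3 -c "
from h import *
goto((421,-341.5,126),.065)
"
```

```text
t 12.6 pos [ 420.2 -341.7  128.5] rot [ 3.1412e+00 -2.0000e-04  6.4900e-02] F [-0.3  0.3 -0.6] M [ 0.11 -0.01 -0.03] w 15.4 q [-0.82  0.47  1.62 -0.    1.05  0.68]
ROW [ 0.02 -0.01 -0.01] [ 0.8 -0.2  2.5]
```

The tip is about 45 mm above the table, inside the hole, with no contact. Now I'll press gently.

send_rows --targets '[[[0, 0, 0, 0, 0, 1.5, 1], [0, 0, 0, 0, 0, 3, 1], [0, 0, 0, 0, 0, 4.5, 1], [0, 0, 0, 0, 0, 6, 1], [0, 0, 0, 0, 0, 6, 1]]]'

```text
time: 13.02
tool_pos: [420.2, -341.6, 122.3]
tcp_rot: [3.141, -0.0, 0.065]
contact_force: [-0.4, -0.4, 2.2]
grip_width: 15.4
```

send_rows --targets '[[[0, 0, 0, 0, 0, 1, 1], [0, 0, 0, 0, 0, 2, 1], [0, 0, 0, 0, 0, 2, 1], [0, 0, 0, 0, 0, 2, 1]]]'

```text
time: 13.35
tool_pos: [420.2, -341.7, 120.5]
tcp_rot: [3.141, -0.0, 0.065]
contact_force: [-0.7, 0.5, 4.1]
grip_width: 15.4
```

```bash
python3 -c "
from h import *
goto((421,-341.5,117),.065)
"
```

```text
t 13.35 pos [ 420.2 -341.7  120.5] rot [ 3.1413e+00 -2.0000e-04  6.4800e-02] F [-0.7  0.5  4.1] M [ 0.1   0.05 -0.  ] w 15.4 q [-0.82  0.48  1.63 -0.    1.04  0.68]
ROW [ 0.02 -0.01 -0.01] [ 0.8 -0.1  3.5]
```

send_rows --targets '[[[0, 0, 0, 0, 0, 1, 1], [0, 0, 0, 0, 0, 2, 1], [0, 0, 0, 0, 0, 2, 1], [0, 0, 0, 0, 0, 2, 1]]]'

```text
time: 13.68
tool_pos: [420.2, -341.6, 118.4]
tcp_rot: [3.141, -0.0, 0.065]
contact_force: [-0.6, 0.1, 4.8]
grip_width: 15.1
```

send_rows --targets '[[[0, 0, 0, 0, 0, 0.5, 1], [0, 0, 0, 0, 0, 1, 1], [0, 0, 0, 0, 0, 1, 1], [0, 0, 0, 0, 0, 1, 1]]]'

```text
time: 14.02
tool_pos: [420.2, -341.7, 117.4]
tcp_rot: [3.141, -0.0, 0.065]
contact_force: [0.6, 0.8, 4.5]
grip_width: 15.3
```

send_rows --targets '[[[0, 0, 0, 0, 0, 0.5, 1], [0, 0, 0, 0, 0, 1, 1], [0, 0, 0, 0, 0, 1, 1], [0, 0, 0, 0, 0, 1, 1]]]'

```text
time: 14.35
tool_pos: [420.4, -341.8, 117.1]
tcp_rot: [3.141, -0.001, 0.065]
contact_force: [-0.9, 1.2, 9.4]
grip_width: 15.3
```

The force rose from 4.5 to 9.4 N while z stopped moving, so this is the hard stop. I'll hold and check.

send_rows --targets '[[[0, 0, 0, 0, 0, 0, 1], [0, 0, 0, 0, 0, 0, 1], [0, 0, 0, 0, 0, 0, 1], [0, 0, 0, 0, 0, 0, 1], [0, 0, 0, 0, 0, 0, 1]]]'

```text
time: 14.77
tool_pos: [420.4, -341.8, 117.1]
tcp_rot: [3.141, -0.001, 0.065]
contact_force: [-0.5, 1.1, 8.9]
grip_width: 15.7
```

```bash
python3 -c "
from h import *
goto((421,-341.5,117),.065)
snap('side','side10');snap('top','top10')
import cv2
cv2.imwrite('pics/side10s.png',cv2.resize(cv2.imread('pics/side10.png')[120:240,200:330],None,fx=6,fy=5,interpolation=2))
cv2.imwrite('pics/top10s.png',cv2.resize(cv2.imread('pics/top10.png')[130:200,330:400],None,fx=8,fy=8,interpolation=2))
"
```

```text
t 14.77 pos [ 420.4 -341.8  117.1] rot [ 3.1406e+00 -7.0000e-04  6.4900e-02] F [-0.5  1.1  8.9] M [0.28 0.18 0.05] w 15.7 q [-0.82  0.48  1.63 -0.    1.03  0.68]
ROW [ 0.05 -0.04 -0.  ] [ 0.7 -0.3  0.1]
```

View pics/side10s.png

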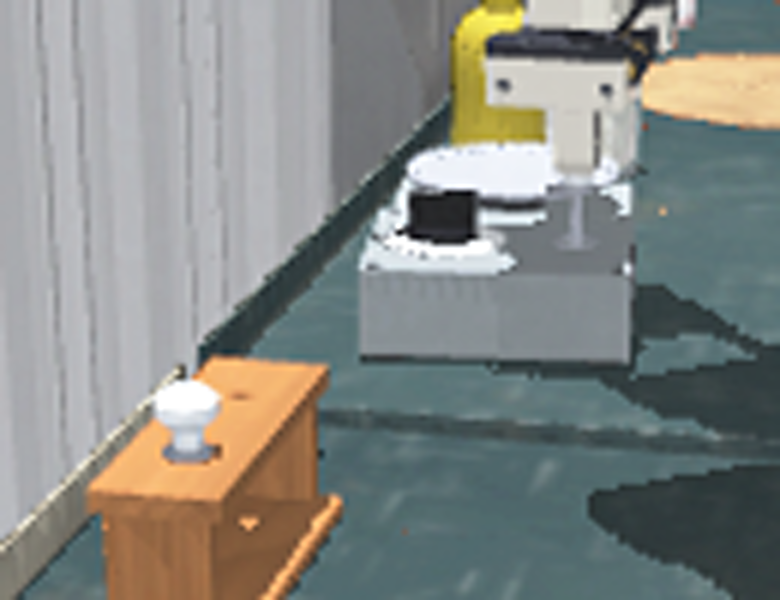

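View pics/top10s.png

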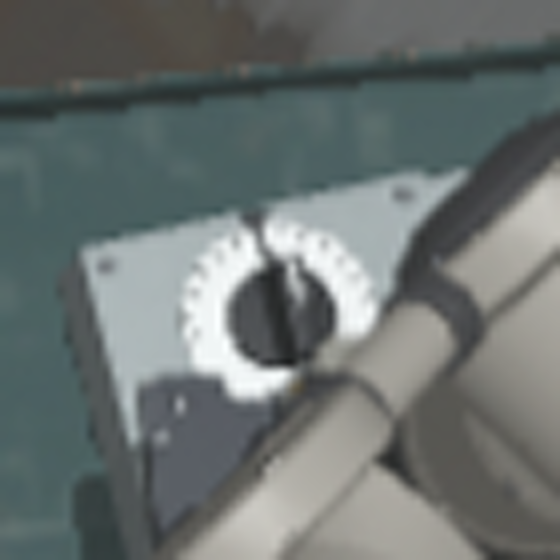

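The pin is upright in the hole (about (575,215) in the crop), the short pin is still in the stand, and the pointer is still at the mark. Handing in.

```bash
python3 -c "
from plant import *
close_job();o=get_obs();print(o['time'],o['contact_force'],o['tool_pos'])"
```

```text
the job is handed in; nothing more can be done
the job is handed in; nothing more can be done
```

I zeroed the scale, and the long pin is now holding the reset button fully down, upright in the gripper. I handed the job in at about 15 s of the 54 s allowed. No verdict came back, so this rests on my own last checks.

- **Knob:** I turned the tare knob about 0.98 rad anticlockwise and released it. In the top picture the pointer nose meets the long mark. The bar's image angle was 0.217 rad, against 0.240 expected for zero, which is about 0.02 rad off. The white line on the knob is blurry and suggested up to 0.08 rad off, still inside 0.12.
- **Button:** I lowered the long pin through the hole without touching anything on the way. Contact began at about the expected height. The push then rose from 4.5 to 9.4 N as the downward motion stopped, about 7 mm below first contact, which I took as the hard stop. The last reading was a steady 8.9 N.
- **Other things:** The short pin is still in the stand. I never went near the weight, the tape roll or the mug, but I did not check them again in the final close-up pictures.
- **Disagreement:** The top camera and the arm disagreed on the knob's position by about 3 mm, mostly in y. I aimed the pin at a value in between, within the hole's clearance.

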